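# Contact a board in the pin test jig through the guard window

## Robot

A 7-joint arm with a two-finger parallel gripper is mounted at the origin on a cart in front of the work surface, level with it; the furniture and walls round the work are solid. World frame = base frame: x ahead of the robot, y to its left, z up, the work surface at z = 0. Lengths are in m, angles in rad, forces in N, time in s.
With the tool pointing down it reaches from about 0.425 to 0.875 m from the base axis. Payload 4.7 kg.
Tool frame: the origin (TCP) lies at the very end of the fingers, on their centre line; the grasp point (between the pads) lies 19 mm behind it; z points along the fingers, y is the line along which they close (so a half turn about z gives the same grasp; the last joint's range is limited). The gripper opens to 85 mm and grips with 20 to 120 N. Pads are 22 mm wide; open, the fingers measure 114 mm over their backs; the gripper's body (76 mm by 85 mm) begins 54 mm behind the grasp point. The pads swing forward as they close: fully open they stand 13 mm farther back than shut.
Start: joints at [-1.214, 0.321, -0.07, 1.45, 0.023, 1.371, -0.057], TCP at [0.219, 0.612, 0.231] pointing down, gripper open.
Joint ranges: [-2.86, 2.86], [-0.3, 2.09], [-1.38, 1.24], [0.06, 2.45], [-1.56, 4.7], [0.09, 2.05], [-2.69, 2.69]. Speed limits (rad/s): [2.57, 2.57, 3.14, 3.14, 3.14, 3.14, 3.14].

## Interface

Orientations are given as a rotation vector (axis times angle).
In Python, from station import status, imaging, ctrl gives the robot as it stands.
- The arm moves only by the shell command python3 -m creep 'ROWS' [OPENING] [FORCE]. ROWS is JSON, a list of rows, each an object of numbers: "dx", "dy", "dz": the shift along the tool's x, y, z in mm; "rx", "ry", "rz": the turn, a rotation vector about the tool's x, y, z in degrees. A call has 1 to 10 rows; each row shifts and turns the commanded pose from where the row before left it, along the tool's axes as they then stand; what a row does not reach is not made up. A row lasts 1/10 s, in which the tool goes at most 50 mm and 8.59 degrees, less where a joint would pass 70% of its speed; a pose out of reach is approached as far as the arm can. A call is refused whole if a number of a shift passes 50 or a number of a turn 8.59, either way. A call with a gripper value outside its range is refused whole. OPENING is the closure, from 0 (fully open) to 1 (shut), set as the call begins (- or left out, the last holds). The fingers move at their own pace and stop on an object; FORCE is the grip in N (left out, the last holds). Time passes only in rows, so rows that do not move let the fingers close. It gives the time, the measured TCP pose, the force, the opening and the grip force at its end, in the units of the state.
- status.state(): the state, without advancing time (a new reading comes with each control period).
- imaging.camera(name): name is "side" or "top"; returns a dict with "frame" (384x512x3 uint8, red, green, blue), "z_map" (384x512 float32, m along the optical axis (not along the pixel's ray), 0 where there is no reading), "fx", "fy", "cx", "cy" (pixels), "cam_to_world" (4x4, takes a point from camera to world coordinates). Camera axes: x right, y down, z forward; pixel columns grow to the right and rows downward; lengths in m; the calibration is good to about 2 mm. A picture is of the moment at which its call begins.
- ctrl.job_done(): hands the job in; it is judged then, once.
The state is a dict: "time": time; "joint_positions": joint angles; "qvel": joint speeds; "joint_torque": joint torques, N m; "ee_pos": TCP position; "tool_rot": TCP orientation; "contact_force": force on the tool from outside, world axes, zero at the start; "ft_torque": the same for the moment, N m; "opening": finger opening in m; "finger_force": force on a finger pad.
Only numpy, scipy, OpenCV 4.12 (cv2) and the standard library are available. Lean on these libraries where they do the work, as an engineer would, in place of code of your own. Each camera call takes 0.05 s, during which the arm holds its last target. There are 200 camera calls.

## Task

Contact the board in the test jig: with the fingertips push the board carrier all the way in under the probe head, then reach down through the window in the jig's guard, press the lever's paddle fully down and finish while still holding it down. Do not touch the guard, do not press the lever before the carrier is fully in, force nothing, and grasp nothing; leave the four loose things round the jig where they are.

Things in the scene. Friction and masses are not known exactly. Their poses are not given: they have to be found in the camera images.
- carrier_travel (a joint): travel of the board carrier into the jig in m: 0 = fully out, 0.080 = fully in against its stop. It runs level along the jig's +x with about 3 N of friction and stays where it is left. It carries a small green circuit board, fixed on it.
- push_face (a point): on the carrier: centre of the outer face of its upright push plate of light bare metal (84 mm wide, 7 mm thick, from 18 to 60 mm above the bench; the point is 40 mm above the bench). It moves with the carrier. Its +x axis is the level direction in which the carrier is pushed in, z is up. Free space in front of the face; below it, once the carrier is in, lies the jig's base plate, 16 mm high. With the carrier fully in, the face still stands 49 mm outside the guard.
- lever_angle (a joint): angle of the hand lever in rad: 0 = up (at rest), 0.20 = fully down on its stop. A spring pushes it back up whenever it is let go: about 2 N at the paddle at the top, about 8 N just above the stop. It moves the probe head down onto the board.
- paddle (a point): on the lever: centre of the top of its black paddle, 32 mm (x) by 36 mm (y), 122 mm above the bench at rest. Pressed straight down it goes 23 mm lower to its stop. The lever runs along y; its hinge is 112 mm away toward +y, under the guard. x is along the carrier's travel.
- window (a point): centre of the hand window in the guard, on the top face of the guard, 140 mm above the bench. The window is a level opening 79 mm (x) by 91 mm (y) clear inside its rubber edging, in a 3 mm sheet; the paddle stands centred under it, 18 mm below the top face at rest. The axes are the jig's: x along the carrier's travel, y along the lever.
- guard: the jig's guard: a grey sheet-metal bridge with clear side panes, 112 mm (x) by 196 mm (y), its top 140 mm above the bench, open at the carrier's end (-x). Nothing but the window may be used to reach the lever. The origin lies on the bench under the middle of the guard; the window's centre is at y = -30 mm, and the jig's base plate (16 mm high) reaches from x = -150 to 66 mm and 98 mm to both sides.
- lever: the arm of the hand lever with its black paddle; the origin lies on its hinge
- carrier: the board carrier with its board and push plate; the origin lies at the jig's middle when it is fully out, and moves 80 mm along x as it is pushed in
- next_board: loose bystander: small green module board 36x54x19 mm, origin under its middle
- driver: loose bystander: slim screwdriver 12x115x13 mm, lying along its y, origin under its middle
- battery: loose bystander: block battery lying flat, 27x49x18 mm, origin under its middle
- spool: loose bystander: solder spool standing on its flange, about 65 mm across, 42 mm high, origin under its middle

How it is judged:
By the outcome, as a careful person would: the job done as asked, in the order asked, and still so for the second after the job is handed in, while the arm keeps its last pose, push and grip.
It also fails if it takes over 45 s, if anything falls off the work surface, if the arm or the gripper's body presses on something with over 40 N, if the wrist force passes 120 N, or if a joint passes its speed limit or range.

## Working session

There is one attempt and no reset: what is moved stays moved. The work goes in short steps, Python scripts to look and compute and a shell command to move; the robot and the scene stay as the last step left them, time stands still between calls to the robot, and variables do not carry over. Pictures are saved under pics/ and viewed, at most 10 in all, crops included, and the job is handed in when it is done.

```bash
mkdir -p pics
python3 - <<'E'
from station import status, imaging
import cv2,numpy as np
s=status.state();print({k:np.round(v,3).tolist() for k,v in s.items()})
for n in("side","top"):
    c=imaging.camera(n);np.savez(f"{n}0.npz",**c)
    cv2.imwrite(f"pics/{n}0.png",c["frame"][:,:,::-1]);print(n,c["fx"],c["cx"],c["cy"],np.round(c["cam_to_world"],3).tolist())
E
```

```text
{'time': 0.0, 'joint_positions': [-1.214, 0.322, -0.07, 1.452, 0.023, 1.371, -0.057], 'qvel': [0.0, -0.002, -0.0, -0.001, -0.0, -0.0, -0.002], 'joint_torque': [-0.001, -49.36, -0.382, -31.432, 0.013, 0.012, 0.0], 'ee_pos': [0.218, 0.612, 0.23], 'tool_rot': [-0.536, -3.095, 0.003], 'contact_force': [0.922, -0.245, -0.554], 'ft_torque': [0.036, 0.002, -0.015], 'finger_force': 0.0, 'opening': 0.086}
side 463.9619892896306 247.84084127234541 184.7431351005162 [[0.987, -0.076, 0.143, 0.41], [-0.161, -0.496, 0.853, -0.91], [0.006, -0.865, -0.501, 0.655], [0.0, 0.0, 0.0, 1.0]]
top 410.7411354980236 256.10810953747836 187.4261251376787 [[0.015, -0.983, 0.181, 0.381], [-1.0, -0.018, -0.012, 0.034], [0.015, -0.181, -0.983, 1.087], [0.0, 0.0, 0.0, 1.0]]
```

View pics/side0.png

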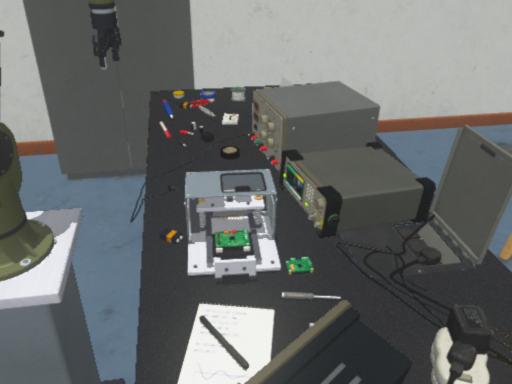

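View pics/top0.png

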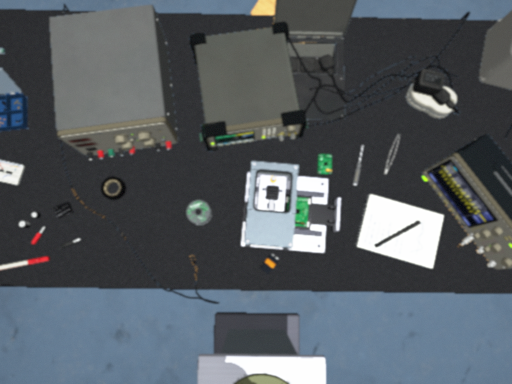

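The top view shows the jig at about (285,205). Its guard window is at (272,192), the push plate at (337,214), and jig +x runs to image left (world +y). The loose things are at (325,163), (359,165), (271,262) and (199,212). The notebook and multimeter are off to the right. Next I'll measure.

```bash
cat > h.py <<'E'
import numpy as np
def cloud(c):
    z=c["z_map"];v,u=np.mgrid[:z.shape[0],:z.shape[1]]
    p=np.stack([(u-c["cx"])/c["fx"]*z,(v-c["cy"])/c["fy"]*z,z,np.ones_like(z)],-1)
    return (p@np.asarray(c["cam_to_world"]).T)[...,:3]
E
python3 - <<'E'
import numpy as np,cv2
from h import cloud
c=dict(np.load("top0.npz"));P=cloud(c);f=c["frame"]
R=np.zeros(P.shape[:2],bool);R[150:260,235:350]=1
# guard top
m=R&(abs(P[...,2]-.14)<.006)
p=P[m];print("guard",len(p),p.mean(0),cv2.minAreaRect((p[:,:2]*1000).astype(np.float32)))
mm=m.astype(np.uint8)
cn,h=cv2.findContours(mm,cv2.RETR_CCOMP,cv2.CHAIN_APPROX_NONE)
for k,x in enumerate(cn):
    if h[0][k][3]>=0 and len(x)>20:
        q=np.array([P[a[0][1],a[0][0]] for a in x]);print("win",len(x),cv2.minAreaRect((q[:,:2]*1000).astype(np.float32)))
m=R&(abs(P[...,2]-.06)<.008);m[:,:325]=0
p=P[m];print("plate",len(p),p.mean(0),cv2.minAreaRect((p[:,:2]*1000).astype(np.float32)))
m=R&(abs(P[...,2]-.016)<.005)
p=P[m];print("base",len(p),cv2.minAreaRect((p[:,:2]*1000).astype(np.float32)))
for n,(u,v) in dict(nb=(325,163),drv=(359,165),bat=(271,263),spool=(199,205)).items(): print(n,P[v,u])
cv2.imwrite("pics/topz.png",cv2.resize(f[140:280,225:375,::-1],None,fx=4,fy=4,interpolation=2))
s=dict(np.load("side0.npz"));Q=cloud(s)
cv2.imwrite("pics/sidez.png",cv2.resize(s["frame"][160:285,175:325,::-1],None,fx=4,fy=4,interpolation=2))
E
```

```text
guard 2710 [ 0.50156866 -0.0139049   0.13888226] ((518.2683715820312, -15.070838928222656), (111.9360580444336, 195.93472290039062), 86.08456420898438)
win 136 ((548.0590209960938, -17.006664276123047), (83.16368865966797, 95.28993225097656), 85.80457305908203)
plate 102 [ 0.50522766 -0.18670437  0.05829071] ((505.71392822265625, -187.31239318847656), (7.736579895019531, 81.23967742919922), 85.75341796875)
base 1580 ((532.4779052734375, -62.463768005371094), (281.76043701171875, 237.51715087890625), 0.43598172068595886)
nb [ 0.6496517  -0.16445653  0.00867349]
drv [ 0.64491333 -0.25563316  0.01248059]
bat [ 0.38124164 -0.02011457  0.01800432]
spool [0.52474858 0.16715206 0.04027435]
```

View pics/topz.png

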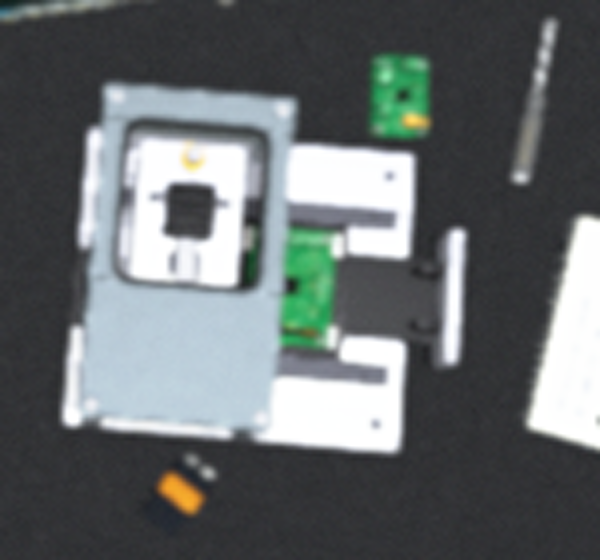

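View pics/sidez.png

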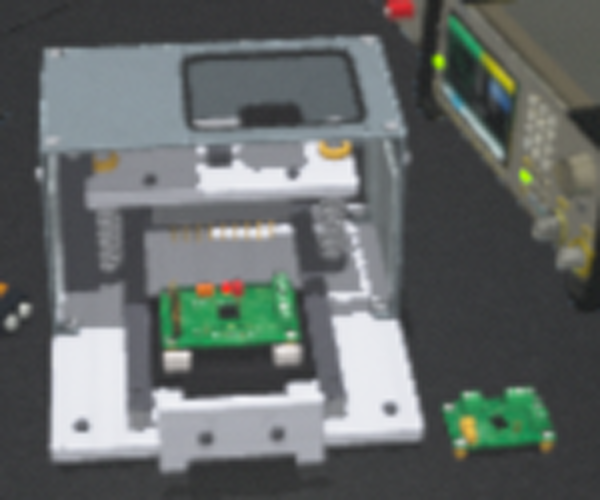

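The push plate is seen end-on at zoomed (453,297), with free space to its right. The black paddle sits centred in the window at (188,210). The guard and window sizes and heights agree with the given ones. I'll write a helper that works out the remaining shift and yaw in tool axes.

```bash
cat >> h.py <<'E'
from scipy.spatial.transform import Rotation as Ro
from station import status
JX=np.array([.0715,.9974,0]);JY=np.array([-.9974,.0715,0]);G=np.array([.5183,-.0151,0])
def jig(p): d=np.asarray(p)-G; return np.round(np.array([d@JX,d@JY,d[2]])*1000,1)
def show(t=None):
    s=status.state();R=Ro.from_rotvec(s["tool_rot"]).as_matrix();p=np.array(s["ee_pos"])
    print("t",round(s["time"],2),"pos",np.round(p,4),"jig",jig(p),"F",np.round(s["contact_force"],1),"open",round(s["opening"],4))
    f=np.array(s["contact_force"]);print("Fjig",np.round([f@JX,f@JY,f[2]],1))
    print("jig axes in tool: X",np.round(R.T@JX,3),"Y",np.round(R.T@JY,3),"tool x yaw",np.round(np.degrees(np.arctan2(R[1,0],R[0,0])),1),"toolz",np.round(R[:,2],3))
    if t is not None:
        t=np.array(t)/1000;w=G+JX*t[0]+JY*t[1];w[2]=t[2]
        print("go tool mm",np.round(R.T@(w-p)*1000,1), "world",np.round(w,4))
E
python3 -c "
from h import *
show([200,-20,230]);show([-215,0,230])"
```

```text
t 0.1 pos [0.2184 0.6117 0.2303] jig [603.7 343.9 230.3] F [-0.   0.4  0.1] open 0.0852
Fjig [0.4 0.1 0.1]
jig axes in tool: X [ 0.268  0.963 -0.002] Y [ 0.963 -0.268  0.   ] tool x yaw 160.4 toolz [-0.    -0.002 -1.   ]
go tool mm [-458.8 -291.5    0.9] world [0.5525 0.183  0.23  ]
t 0.1 pos [0.2184 0.6117 0.2303] jig [603.7 343.9 230.3] F [-0.   0.4  0.1] open 0.0852
Fjig [0.4 0.1 0.1]
jig axes in tool: X [ 0.268  0.963 -0.002] Y [ 0.963 -0.268  0.   ] tool x yaw 160.4 toolz [-0.    -0.002 -1.   ]
go tool mm [-550.8 -696.6    1.6] world [ 0.5029 -0.2295  0.23  ]
```

```bash
python3 -m creep '[{"dx":-20,"dy":-13},{"dx":-38,"dy":-24},{"dx":-38,"dy":-24},{"dx":-38,"dy":-24},{"dx":-38,"dy":-24},{"dx":-38,"dy":-24},{"dx":-38,"dy":-24},{"dx":-38,"dy":-24},{"dx":-38,"dy":-24},{"dx":-38,"dy":-24}]' 1 20
python3 -m creep '[{"dx":-38,"dy":-24},{"dx":-30,"dy":-22},{"dx":-10,"dy":-8},{"rz":-3},{"rz":-4},{"rz":-4},{"rz":-3},{"rz":-1.5},{},{}]'
python3 -c "
from h import *
show([-215,0,230])"
```

```text
t 0.1 pos [0.2184 0.6117 0.2303] jig [603.7 343.9 230.3] F [-0.   0.4  0.1] open 0.0852
Fjig [0.4 0.1 0.1]
jig axes in tool: X [ 0.268  0.963 -0.002] Y [ 0.963 -0.268  0.   ] tool x yaw 160.4 toolz [-0.    -0.002 -1.   ]
go tool mm [-550.8 -696.6    1.6] world [ 0.5029 -0.2295  0.23  ]$[0]: bad value
$[0]: bad value
```

```bash
python3 -m creep '[{"dx":-20,"dy":-13,"dz":0,"rx":0,"ry":0,"rz":0}]' 1 20; python3 -m creep --help
```

```text
time: 0.2
ee_pos: [0.2293, 0.5949, 0.2302]
tool_rot: [-0.527, -3.094, 0.001]
contact_force: [0.4, -0.8, -0.5]
opening: 0.0733
finger_force: 0.0invalid input: not JSON, or not a number
```

All six keys are required.

```bash
python3 -m creep '[{"dx":-38,"dy":-24,"dz":0,"rx":0,"ry":0,"rz":0},{"dx":-38,"dy":-24,"dz":0,"rx":0,"ry":0,"rz":0},{"dx":-38,"dy":-24,"dz":0,"rx":0,"ry":0,"rz":0},{"dx":-38,"dy":-24,"dz":0,"rx":0,"ry":0,"rz":0},{"dx":-38,"dy":-24,"dz":0,"rx":0,"ry":0,"rz":0},{"dx":-38,"dy":-24,"dz":0,"rx":0,"ry":0,"rz":0},{"dx":-38,"dy":-24,"dz":0,"rx":0,"ry":0,"rz":0},{"dx":-38,"dy":-24,"dz":0,"rx":0,"ry":0,"rz":0},{"dx":-38,"dy":-24,"dz":0,"rx":0,"ry":0,"rz":0},{"dx":-38,"dy":-24,"dz":0,"rx":0,"ry":0,"rz":0}]'
python3 -m creep '[{"dx":-30,"dy":-20,"dz":0,"rx":0,"ry":0,"rz":0},{"dx":-15,"dy":-10,"dz":0,"rx":0,"ry":0,"rz":0},{"dx":0,"dy":0,"dz":0,"rx":0,"ry":0,"rz":-3},{"dx":0,"dy":0,"dz":0,"rx":0,"ry":0,"rz":-4.5},{"dx":0,"dy":0,"dz":0,"rx":0,"ry":0,"rz":-4.5},{"dx":0,"dy":0,"dz":0,"rx":0,"ry":0,"rz":-3.5},{"dx":0,"dy":0,"dz":0,"rx":0,"ry":0,"rz":0},{"dx":0,"dy":0,"dz":0,"rx":0,"ry":0,"rz":0}]'
python3 -c "
from h import *
show([-215,0,230])"
```

```text
time: 1.2
ee_pos: [0.5108, 0.2378, 0.2311]
tool_rot: [-0.535, -3.095, -0.0]
contact_force: [0.5, 0.3, 0.5]
opening: 0.0001
finger_force: 0.0
time: 2.0
ee_pos: [0.5423, 0.196, 0.231]
tool_rot: [-0.116, -3.139, 0.0]
contact_force: [-0.6, 0.2, 0.0]
opening: 0.0003
finger_force: 0.0
t 2.0 pos [0.5423 0.196  0.231 ] jig [212.3  -8.8 231. ] F [-0.6  0.2  0. ] open 0.0003
Fjig [0.2 0.6 0. ]
jig axes in tool: X [ 0.002  1.    -0.   ] Y [ 1.    -0.002  0.001] tool x yaw 175.8 toolz [-0.001 -0.    -1.   ]
go tool mm [   7.9 -427.3    1.1] world [ 0.5029 -0.2295  0.23  ]
```

```bash
python3 -m creep '[{"dx":2,"dy":-25,"dz":0,"rx":0,"ry":0,"rz":0},{"dx":2,"dy":-48,"dz":0,"rx":0,"ry":0,"rz":0},{"dx":2,"dy":-48,"dz":0,"rx":0,"ry":0,"rz":0},{"dx":2,"dy":-48,"dz":0,"rx":0,"ry":0,"rz":0},{"dx":0,"dy":-48,"dz":0,"rx":0,"ry":0,"rz":0},{"dx":0,"dy":-48,"dz":0,"rx":0,"ry":0,"rz":0},{"dx":0,"dy":-48,"dz":0,"rx":0,"ry":0,"rz":0},{"dx":0,"dy":-48,"dz":0,"rx":0,"ry":0,"rz":0},{"dx":0,"dy":-46,"dz":0,"rx":0,"ry":0,"rz":0},{"dx":0,"dy":-20,"dz":0,"rx":0,"ry":0,"rz":0}]'
python3 -m creep '[{"dx":0,"dy":0,"dz":30,"rx":0,"ry":0,"rz":0},{"dx":0,"dy":0,"dz":40,"rx":0,"ry":0,"rz":0},{"dx":0,"dy":0,"dz":40,"rx":0,"ry":0,"rz":0},{"dx":0,"dy":0,"dz":20,"rx":0,"ry":0,"rz":0},{"dx":0,"dy":0,"dz":0,"rx":0,"ry":0,"rz":0},{"dx":0,"dy":0,"dz":0,"rx":0,"ry":0,"rz":0}]'
python3 -c "
from h import *
show([-215,0,35])"
```

```text
time: 3.0
ee_pos: [0.5019, -0.2348, 0.2317]
tool_rot: [0.126, 3.139, -0.004]
contact_force: [1.4, -0.1, -0.5]
opening: -0.0001
finger_force: 0.0
time: 3.6
ee_pos: [0.504, -0.2294, 0.1018]
tool_rot: [0.115, 3.139, -0.0]
contact_force: [0.6, 0.1, 0.5]
opening: 0.0
finger_force: 0.0
t 3.6 pos [ 0.504  -0.2294  0.1018] jig [-214.8   -1.   101.8] F [0.6 0.1 0.5] open 0.0
Fjig [ 0.2 -0.6  0.5]
jig axes in tool: X [ 0.001  1.    -0.   ] Y [ 1.    -0.001 -0.   ] tool x yaw 175.8 toolz [ 0. -0. -1.]
go tool mm [ 1.  -0.2 66.8] world [ 0.5029 -0.2295  0.035 ]
```

```bash
python3 -m creep '[{"dx":1,"dy":0,"dz":25,"rx":0,"ry":0,"rz":0},{"dx":0,"dy":0,"dz":30,"rx":0,"ry":0,"rz":0},{"dx":0,"dy":0,"dz":12,"rx":0,"ry":0,"rz":0},{"dx":0,"dy":0,"dz":0,"rx":0,"ry":0,"rz":0}]'
python3 -m creep '[{"dx":0,"dy":8,"dz":0,"rx":0,"ry":0,"rz":0},{"dx":0,"dy":6,"dz":0,"rx":0,"ry":0,"rz":0},{"dx":0,"dy":4,"dz":0,"rx":0,"ry":0,"rz":0},{"dx":0,"dy":4,"dz":0,"rx":0,"ry":0,"rz":0},{"dx":0,"dy":4,"dz":0,"rx":0,"ry":0,"rz":0},{"dx":0,"dy":4,"dz":0,"rx":0,"ry":0,"rz":0}]'
python3 -c "
from h import *
show()
from station import imaging
import cv2
c=imaging.camera('side');cv2.imwrite('pics/s1.png',cv2.resize(c['frame'][140:290,160:340,::-1],None,fx=3,fy=3))"
```

```text
time: 4.0
ee_pos: [0.5024, -0.2289, 0.0341]
tool_rot: [-0.114, -3.138, -0.0]
contact_force: [-0.2, -0.3, -0.3]
opening: 0.0003
finger_force: 0.0
time: 4.6
ee_pos: [0.5053, -0.2003, 0.0349]
tool_rot: [0.114, 3.138, -0.003]
contact_force: [0.0, -3.6, 2.0]
opening: 0.0004
finger_force: 1.6
t 4.6 pos [ 0.5053 -0.2003  0.0349] jig [-185.6   -0.2   34.9] F [ 0.  -3.6  2. ] open 0.0004
Fjig [-3.6 -0.3  2. ]
jig axes in tool: X [ 0.001  1.    -0.002] Y [ 1.    -0.001 -0.002] tool x yaw 175.8 toolz [ 0.001 -0.002 -1.   ]
```

View pics/s1.png

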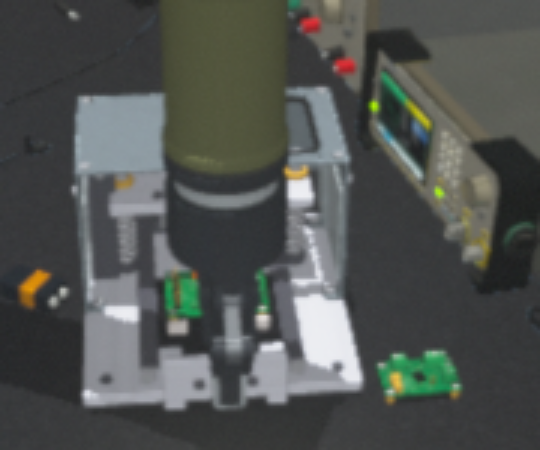

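The fingers touch the middle of the push plate (zoomed (235,370)) with about 3.6 N, which matches the friction. I'll keep pushing.

```bash
python3 -m creep '[{"dx":0,"dy":6,"dz":0,"rx":0,"ry":0,"rz":0},{"dx":0,"dy":7,"dz":0,"rx":0,"ry":0,"rz":0},{"dx":0,"dy":7,"dz":0,"rx":0,"ry":0,"rz":0},{"dx":0,"dy":7,"dz":0,"rx":0,"ry":0,"rz":0},{"dx":0,"dy":7,"dz":0,"rx":0,"ry":0,"rz":0},{"dx":0,"dy":7,"dz":0,"rx":0,"ry":0,"rz":0},{"dx":0,"dy":7,"dz":0,"rx":0,"ry":0,"rz":0},{"dx":0,"dy":5,"dz":0,"rx":0,"ry":0,"rz":0},{"dx":0,"dy":3,"dz":0,"rx":0,"ry":0,"rz":0},{"dx":0,"dy":0,"dz":0,"rx":0,"ry":0,"rz":0}]'
python3 -c "
from h import *
show()"
python3 -m creep '[{"dx":0,"dy":2,"dz":0,"rx":0,"ry":0,"rz":0},{"dx":0,"dy":2,"dz":0,"rx":0,"ry":0,"rz":0},{"dx":0,"dy":2,"dz":0,"rx":0,"ry":0,"rz":0}]'
python3 -c "
from h import *
show()"
```

```text
time: 5.65
ee_pos: [0.5086, -0.1422, 0.034]
tool_rot: [-0.112, -3.139, -0.002]
contact_force: [0.7, -0.4, 0.1]
opening: 0.0001
finger_force: 0.2
t 5.65 pos [ 0.5086 -0.1422  0.034 ] jig [-127.5    0.6   34. ] F [ 0.7 -0.4  0.1] open 0.0001
Fjig [-0.3 -0.7  0.1]
jig axes in tool: X [-0.     1.     0.001] Y [1.    0.    0.001] tool x yaw 175.9 toolz [-0.001  0.001 -1.   ]
time: 5.95
ee_pos: [0.5088, -0.1376, 0.034]
tool_rot: [-0.114, -3.139, 0.0]
contact_force: [-0.6, -3.2, 0.5]
opening: 0.0
finger_force: 1.6
t 5.95 pos [ 0.5088 -0.1376  0.034 ] jig [-122.9    0.7   34. ] F [-0.6 -3.2  0.5] open 0.0
Fjig [-3.2  0.3  0.5]
jig axes in tool: X [ 0.001  1.    -0.   ] Y [ 1.    -0.001  0.001] tool x yaw 175.8 toolz [-0.001 -0.    -1.   ]
```

```bash
python3 -m creep '[{"dx":0,"dy":2,"dz":0,"rx":0,"ry":0,"rz":0},{"dx":0,"dy":2,"dz":0,"rx":0,"ry":0,"rz":0}]'
python3 -m creep '[{"dx":0,"dy":1,"dz":0,"rx":0,"ry":0,"rz":0},{"dx":0,"dy":1,"dz":0,"rx":0,"ry":0,"rz":0}]'
python3 -m creep '[{"dx":0,"dy":1,"dz":0,"rx":0,"ry":0,"rz":0},{"dx":0,"dy":1,"dz":0,"rx":0,"ry":0,"rz":0}]'
python3 -c "
from h import *
show()"
```

```text
time: 6.15
ee_pos: [0.5091, -0.1335, 0.034]
tool_rot: [-0.114, -3.139, 0.0]
contact_force: [-0.1, -8.4, -1.1]
opening: 0.0003
finger_force: 4.9
time: 6.35
ee_pos: [0.5091, -0.1335, 0.0341]
tool_rot: [-0.115, -3.139, 0.004]
contact_force: [-0.4, -9.2, -1.9]
opening: -0.0001
finger_force: 4.5
time: 6.55
ee_pos: [0.5091, -0.1335, 0.0341]
tool_rot: [-0.117, -3.139, 0.008]
contact_force: [-0.0, -12.4, -2.3]
opening: -0.0005
finger_force: 6.4
t 6.55 pos [ 0.5091 -0.1335  0.0341] jig [-118.7    0.7   34.1] F [ -0.  -12.4  -2.3] open -0.0005
Fjig [-12.4  -0.9  -2.3]
jig axes in tool: X [ 0.003  1.    -0.005] Y [ 1.    -0.003  0.   ] tool x yaw 175.7 toolz [-0.    -0.005 -1.   ]
```

The carrier is at its stop: the TCP stands still at jig x −118.7 mm while the force rises to 12 N. That puts the face at −105 plus the finger half-width, as expected. I'll back off, rise, and check.

```bash
python3 -m creep '[{"dx":0,"dy":-6,"dz":0,"rx":0,"ry":0,"rz":0},{"dx":0,"dy":-15,"dz":0,"rx":0,"ry":0,"rz":0},{"dx":0,"dy":-20,"dz":0,"rx":0,"ry":0,"rz":0},{"dx":0,"dy":0,"dz":-30,"rx":0,"ry":0,"rz":0},{"dx":0,"dy":0,"dz":-45,"rx":0,"ry":0,"rz":0},{"dx":0,"dy":0,"dz":-45,"rx":0,"ry":0,"rz":0},{"dx":0,"dy":0,"dz":-40,"rx":0,"ry":0,"rz":0},{"dx":0,"dy":-20,"dz":-20,"rx":0,"ry":0,"rz":0},{"dx":0,"dy":-20,"dz":0,"rx":0,"ry":0,"rz":0},{"dx":0,"dy":0,"dz":0,"rx":0,"ry":0,"rz":0}]'
python3 - <<'E'
from h import *
from station import imaging
import cv2
c=imaging.camera('top');P=cloud(c)
show([0,-30,200])
R=np.zeros(P.shape[:2],bool);R[150:260,235:350]=1
m=R&(abs(P[...,2]-.14)<.006);p=P[m];print("guard",cv2.minAreaRect((p[:,:2]*1000).astype(np.float32)))
J=np.stack([(P-G)@JX,(P-G)@JY,P[...,2]],-1)
m=R&(abs(J[...,1])<.05)&(abs(J[...,2]-.06)<.008)&(J[...,0]<-.08);p=J[m]
if len(p): print("plate jig",len(p),p.mean(0),p.min(0),p.max(0))
m=R&(abs(J[...,0])<.03)&(abs(J[...,1]+.03)<.035)
f=c["frame"].astype(int).max(-1)
m&=(f<70)&(abs(J[...,2]-.122)<.008);p=J[m];print("paddle",len(p),p.mean(0),p.min(0),p.max(0))
cv2.imwrite("pics/top2.png",cv2.resize(c["frame"][140:280,225:375,::-1],None,fx=4,fy=4,interpolation=2))
E
```

```text
time: 7.55
ee_pos: [0.5039, -0.2119, 0.2154]
tool_rot: [0.118, 3.138, 0.0]
contact_force: [0.7, 0.1, -0.2]
opening: 0.0003
finger_force: 0.0
t 7.6 pos [ 0.5039 -0.21    0.2144] jig [-195.5    0.5  214.4] F [-0.1  0.4  0.4] open 0.0002
Fjig [0.4 0.1 0.4]
jig axes in tool: X [0.002 1.    0.002] Y [ 1.    -0.002 -0.   ] tool x yaw 175.8 toolz [ 0.     0.002 -1.   ]
go tool mm [-30.  195.5  14.7] world [ 0.5482 -0.0172  0.2   ]
guard ((518.3501586914062, -15.15008544921875), (112.00885772705078, 196.081787109375), 86.08855438232422)
plate jig 100 [-0.10100722  0.00038239  0.05787468] [-0.10503961 -0.04209909  0.05210235] [-0.09773833  0.04163998  0.06202138]
paddle 1 [ 0.00947152 -0.04170224  0.1179757 ] [ 0.00947152 -0.04170224  0.1179757 ] [ 0.00947152 -0.04170224  0.1179757 ]
```

View pics/top2.png

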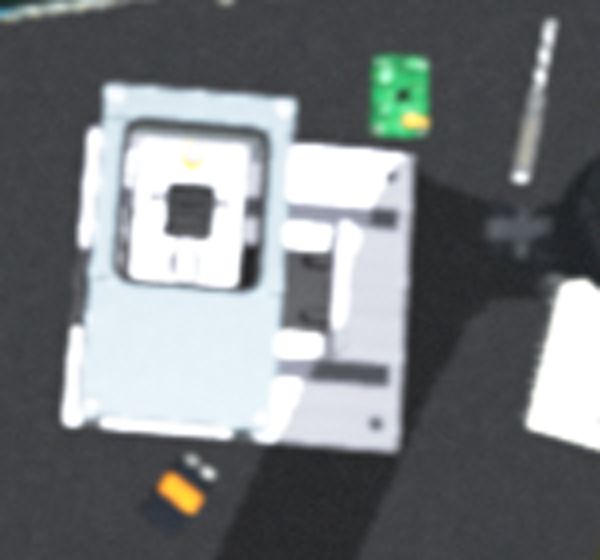

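The carrier is in: the plate spans jig x −105 to −98, as it should, and nothing else has moved. The paddle is at zoomed (188,210). I'll move above the window and check the paddle's position.

```bash
python3 -c "
from h import *
P=cloud(dict(np.load('top0.npz')))
print([jig(P[v,u]) for v,u in((192,272),(191,270),(194,274))])"
python3 -m creep '[{"dx":-3,"dy":15,"dz":0,"rx":0,"ry":0,"rz":0},{"dx":-7,"dy":40,"dz":0,"rx":0,"ry":0,"rz":0},{"dx":-7,"dy":45,"dz":0,"rx":0,"ry":0,"rz":0},{"dx":-7,"dy":45,"dz":0,"rx":0,"ry":0,"rz":0},{"dx":-6,"dy":35,"dz":0,"rx":0,"ry":0,"rz":0},{"dx":0,"dy":15,"dz":0,"rx":0,"ry":0,"rz":0},{"dx":0,"dy":0,"dz":0,"rx":0,"ry":0,"rz":0},{"dx":0,"dy":0,"dz":0,"rx":0,"ry":0,"rz":0}]'
python3 -c "
from h import *
show([0,-30,125])"
```

```text
[array([  1.3, -30.4, 116.9]), array([  6.4, -31.8, 120.5]), array([ -3.7, -25.3, 121. ])]
time: 8.4
ee_pos: [0.5475, -0.0189, 0.2139]
tool_rot: [-0.114, -3.138, 0.001]
contact_force: [-0.4, -0.1, -0.8]
opening: -0.0001
finger_force: 0.0
t 8.4 pos [ 0.5475 -0.0189  0.2139] jig [ -1.7 -29.3 213.9] F [-0.4 -0.1 -0.8] open -0.0001
Fjig [-0.1  0.4 -0.8]
jig axes in tool: X [ 0.001  1.    -0.001] Y [ 1.    -0.001  0.001] tool x yaw 175.8 toolz [-0.001 -0.001 -1.   ]
go tool mm [-0.7  1.7 88.9] world [ 0.5482 -0.0172  0.125 ]
```

```bash
python3 -m creep '[{"dx":-1,"dy":2,"dz":25,"rx":0,"ry":0,"rz":0},{"dx":0,"dy":0,"dz":35,"rx":0,"ry":0,"rz":0},{"dx":0,"dy":0,"dz":18,"rx":0,"ry":0,"rz":0},{"dx":0,"dy":0,"dz":6,"rx":0,"ry":0,"rz":0},{"dx":0,"dy":0,"dz":0,"rx":0,"ry":0,"rz":0}]'
python3 -m creep '[{"dx":0,"dy":0,"dz":3,"rx":0,"ry":0,"rz":0},{"dx":0,"dy":0,"dz":3,"rx":0,"ry":0,"rz":0},{"dx":0,"dy":0,"dz":3,"rx":0,"ry":0,"rz":0},{"dx":0,"dy":0,"dz":3,"rx":0,"ry":0,"rz":0},{"dx":0,"dy":0,"dz":2,"rx":0,"ry":0,"rz":0},{"dx":0,"dy":0,"dz":2,"rx":0,"ry":0,"rz":0},{"dx":0,"dy":0,"dz":2,"rx":0,"ry":0,"rz":0},{"dx":0,"dy":0,"dz":0,"rx":0,"ry":0,"rz":0}]'
python3 -c "
from h import *
show()"
```

```text
time: 8.9
ee_pos: [0.5486, -0.0178, 0.1299]
tool_rot: [-0.118, -3.138, 0.001]
contact_force: [0.3, 0.6, -0.6]
opening: 0.0003
finger_force: 0.0
time: 9.7
ee_pos: [0.5501, -0.016, 0.1127]
tool_rot: [0.113, 3.138, 0.0]
contact_force: [2.7, -1.0, 4.8]
opening: -0.0001
finger_force: 2.3
t 9.7 pos [ 0.5501 -0.016   0.1127] jig [  1.4 -31.8 112.7] F [ 2.7 -1.   4.8] open -0.0001
Fjig [-0.8 -2.8  4.8]
jig axes in tool: X [0.001 1.    0.   ] Y [ 1.    -0.001 -0.002] tool x yaw 175.9 toolz [ 0.002 -0.    -1.   ]
```

```bash
python3 -m creep '[{"dx":0,"dy":0,"dz":2,"rx":0,"ry":0,"rz":0},{"dx":0,"dy":0,"dz":2,"rx":0,"ry":0,"rz":0},{"dx":0,"dy":0,"dz":2,"rx":0,"ry":0,"rz":0},{"dx":0,"dy":0,"dz":0,"rx":0,"ry":0,"rz":0}]'
python3 -m creep '[{"dx":0,"dy":0,"dz":2,"rx":0,"ry":0,"rz":0},{"dx":0,"dy":0,"dz":2,"rx":0,"ry":0,"rz":0},{"dx":0,"dy":0,"dz":0,"rx":0,"ry":0,"rz":0}]'
python3 -c "
from h import *
show()"
```

```text
time: 10.1
ee_pos: [0.5499, -0.016, 0.1068]
tool_rot: [0.113, 3.138, 0.0]
contact_force: [1.2, -1.3, 5.1]
opening: 0.0001
finger_force: 3.1
time: 10.4
ee_pos: [0.5496, -0.016, 0.1028]
tool_rot: [0.114, 3.139, 0.0]
contact_force: [-0.4, -0.2, 7.8]
opening: 0.0003
finger_force: 3.5
t 10.4 pos [ 0.5496 -0.016   0.1028] jig [  1.3 -31.3 102.8] F [-0.4 -0.2  7.8] open 0.0003
Fjig [-0.2  0.4  7.8]
jig axes in tool: X [0.001 1.    0.   ] Y [ 1.    -0.001 -0.001] tool x yaw 175.9 toolz [ 0.001  0.    -1.   ]
```

```bash
python3 -m creep '[{"dx":0,"dy":0,"dz":1,"rx":0,"ry":0,"rz":0},{"dx":0,"dy":0,"dz":1,"rx":0,"ry":0,"rz":0},{"dx":0,"dy":0,"dz":0,"rx":0,"ry":0,"rz":0}]'
python3 -m creep '[{"dx":0,"dy":0,"dz":1,"rx":0,"ry":0,"rz":0},{"dx":0,"dy":0,"dz":1,"rx":0,"ry":0,"rz":0},{"dx":0,"dy":0,"dz":0,"rx":0,"ry":0,"rz":0}]'
python3 -c "
from h import *
show()"
```

```text
time: 10.7
ee_pos: [0.5494, -0.016, 0.101]
tool_rot: [0.113, 3.139, 0.0]
contact_force: [0.3, -1.3, 7.1]
opening: -0.0002
finger_force: 3.7
time: 11.0
ee_pos: [0.5495, -0.016, 0.1001]
tool_rot: [0.114, 3.139, 0.001]
contact_force: [-3.4, -0.3, 14.5]
opening: -0.0001
finger_force: 6.6
t 11.0 pos [ 0.5495 -0.016   0.1001] jig [  1.3 -31.1 100.1] F [-3.4 -0.3 14.5] open -0.0001
Fjig [-0.5  3.4 14.5]
jig axes in tool: X [0.001 1.    0.001] Y [ 1.    -0.001 -0.   ] tool x yaw 175.9 toolz [ 0.     0.001 -1.   ]
```

```bash
python3 -m creep '[{"dx":0,"dy":0,"dz":1,"rx":0,"ry":0,"rz":0},{"dx":0,"dy":0,"dz":0,"rx":0,"ry":0,"rz":0},{"dx":0,"dy":0,"dz":0,"rx":0,"ry":0,"rz":0}]'
python3 -c "
from h import *
show()
from station import imaging
import cv2
c=imaging.camera('side');cv2.imwrite('pics/s3.png',cv2.resize(c['frame'][140:290,160:340,::-1],None,fx=3,fy=3))"
```

```text
time: 11.3
ee_pos: [0.5494, -0.016, 0.0999]
tool_rot: [0.114, 3.139, 0.002]
contact_force: [-5.4, -0.2, 18.0]
opening: -0.0001
finger_force: 8.8
t 11.3 pos [ 0.5494 -0.016   0.0999] jig [  1.4 -31.1  99.9] F [-5.4 -0.2 18. ] open -0.0001
Fjig [-0.6  5.4 18. ]
jig axes in tool: X [0.001 1.    0.001] Y [ 1.    -0.001 -0.   ] tool x yaw 175.9 toolz [ 0.     0.001 -1.   ]
```

View pics/s3.png

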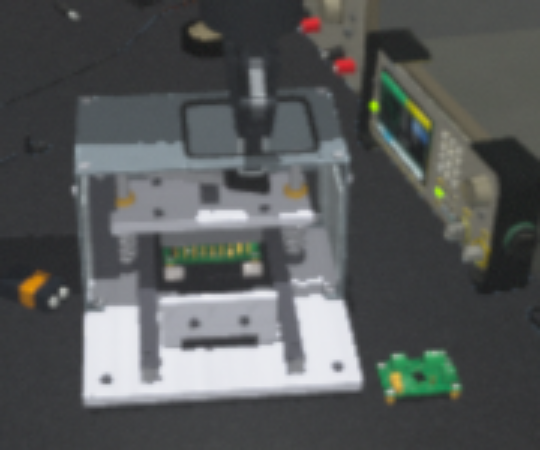

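The fingers go through the middle of the window (zoomed (250,130)) and hold the paddle down at (248,182). The probe head is down on the board and the carrier is in. The TCP is stationary at 99.9 mm with 18 N of force, so the lever is on its stop.

```bash
python3 -c "
from station import ctrl
print(ctrl.job_done())"
```

```text
the job is handed in; nothing more can be done
None
```

The job is handed in at about 11 s: the carrier is fully in, then the lever was pressed to its stop through the window and is still held down at about 18 N, with the guard and the loose things untouched as far as forces and pictures show.

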